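# Squeeze-test a sample pot: four clicks and hold

### The arm

A 7-joint arm with a two-finger parallel gripper is mounted at the origin on a cart in front of the work surface, level with it; the furniture and walls round the work are solid. World frame = base frame: x ahead of the robot, y to its left, z up, the work surface at z = 0. Lengths are in m, angles in degrees, forces in N, time in s.
With the tool pointing down it reaches from about 0.4 to 0.9 m from the base axis. Payload 5.5 kg.
Tool frame: the origin (TCP) lies midway between the tips of the shut fingers; the grasp point (between the pads) lies 19 mm behind it; z points along the fingers, y is the line along which they close (so a half turn about z gives the same grasp; the last joint's range is limited). The gripper opens to 85 mm and grips with 20 to 120 N. Pads are 22 mm wide; open, the fingers measure 114 mm over their backs; the gripper's body (76 mm by 85 mm) begins 54 mm behind the grasp point. The pads swing forward as they close: fully open they stand 13 mm farther back than shut.
Start: joints at [-58.659, 28.699, -24.465, 88.831, 12.651, 65.22, -12.049], TCP at [0.182, 0.624, 0.203] pointing down, gripper open.
Joint ranges: [-164.97, 164.97], [-17.58, 116.51], [-87.97, 89.64], [11.32, 138.91], [-80.73, 260.73], [10.89, 115.49], [-147.41, 147.41]. Speed limits (degrees/s): [147.25, 147.25, 180, 180, 180, 180, 180].

### API

Orientations are given as [roll, pitch, yaw] about the fixed x, y, z axes, in that order (R = Rz(yaw) Ry(pitch) Rx(roll)).
In Python, from rig import bot gives the robot as it stands. The module is installed in compiled form; this text tells all that it offers.
- The arm moves only by the tool servo_tool, never from a script. Its argument "deltas" is a list of rows, each an object of numbers: "tx", "ty", "tz": the shift along the tool's x, y, z scaled (see below); "yaw": the turn about the tool's z scaled (see below); "gripper": the gripper's target within -1 to 1 (shut at 1, half-way at 0, fully open at -1). A call has 1 to 12 rows; each row is the pose to reach, as a shift and turn from the pose commanded when the call began, along the tool's axes at that moment; what a row does not reach only later rows make up. The controller multiplies each number of a shift by 0.08 m and each number of a turn by 0.5 rad. A row lasts 1/10 s, in which the tool goes at most 50 mm and 8.59 degrees, less where a joint would pass 70% of its speed; a pose out of reach is approached as far as the arm can. A call with a number of a shift or a turn outside -1 to 1 is refused whole. A call with a gripper value outside its range is refused whole. The fingers move at their own pace and stop on an object; "newtons" is the grip in N (left out, the last holds). Time passes only in rows, so rows that repeat a pose let the fingers close. It gives the time, the measured TCP pose, the force, the opening and the grip force at its end, in the units of the state.
- bot.state(): the state, without advancing time (a new reading comes with each control period).
- bot.capture(name): name is "side" or "top" or "wrist"; returns the picture (384x512x3 uint8, red, green, blue); there is no depth.
- bot.camera_info(name): a dict with "fov_y" (degrees; the focal length in pixels is half the picture's height over the tangent of half this angle, whatever the lens; pixels are square), "cx", "cy" (the principal point, pixels), "view" (4x4, takes a point from world to camera coordinates); the wrist camera has in their place "tool_from_camera" (4x4, takes a point from camera to tool coordinates, whose origin is the TCP and whose axes are the flange's). Camera axes: x right, y up, looking along -z (the intrinsics and any distortion apply to the point x, -y, -z); pixel columns grow to the right and rows downward; lengths in m; the calibration is good to about 2 mm. A picture is of the moment at which its call begins: read the wrist's pose just before it. camera_info takes no time and is no camera call.
- bot.job_done(): hands the job in; it is judged then, once.
The state is a dict: "clock": time; "joints": joint angles; "qd": joint speeds; "effort": joint torques, N m; "tcp_pos": TCP position; "orientation": TCP orientation; "force": force on the tool from outside, world axes, zero at the start; "moment": the same for the moment, N m; "finger_gap": finger opening in m; "grip_force": force on a finger pad.
Only numpy, scipy, OpenCV 4.12 (cv2) and the standard library are available. Lean on these libraries where they do the work, as an engineer would, in place of code of your own. Each camera call takes 0.05 s, during which the arm holds its last target. There are 200 camera calls.

### The job

Stand the sample pot upright in the squeeze tester, between its two upright pins and its pad, and let go of it. Then swing the tester's click lever counter-clockwise (seen from above) from its stop by exactly four clicks, counting them by feel and never going on to a fifth, so that the pad squeezes the pot. The job ends while you still hold the lever steady on the fourth click (it springs back if let go); leave the padlock, date stamp and thermometer near by where they are.

Things in the scene. Friction and masses are not known exactly. Their poses are not given: they have to be found in the camera images.
- pot: Closed sample pot, free-standing: body 46 mm in diameter up to 52 mm, screw lid 50 mm in diameter from 52 to 66 mm; about 65 g. Origin at the centre of its underside, z up.
- tester: Squeeze tester, fixed to the worktop, turned by up to 0.35 rad: metal base plate 130 mm (x) by 230 mm (y), 12 mm thick. Origin at the centre of its underside, z up. Along +y stand, in order: the lever (its vertical axis at x = -30, y = -55 mm), the pad, the nest for the pot, two upright pins.
- nest (a point): Middle of the free place for the pot, on the plate's top, between pad and pins (59 mm along y in the tester's frame; axes as the tester's). With the lever at rest the pot, axis upright, fits within 8 mm in x and 5 mm in y of it; the later squeeze pushes it 6 mm to +y, onto both pins. Fingers have room at either x side of the pot, not at its y sides.
- pins (a point): Midway between the tops of the two upright rubber-sleeved pins (10 mm in diameter, 28 mm apart along x), 56 mm above the worktop. A foot bar 46 mm (x) by 14 mm (y), top 20 mm above the worktop, joins them. Axes as the tester's.
- pad: Rubber-faced sprung pad: 30 mm wide (x), 18 to 54 mm above the worktop; at rest its face is at y = 29.8 mm in the tester's frame. It moves to +y, towards the pins, 20 mm per rad of lever swing, and gives by a spring (400 N/m) once it has met the pot. Its frame equals the tester's while the lever is at rest.
- lever: Click lever. Origin on its vertical axis at worktop height, z up; frame parallel to the tester's at rest. Its flat steel arm (top 71 mm above the worktop) points along its -x. At rest it lies on a stop; it swings counter-clockwise seen from above (positive about z), 1.6 rad at most. Released, it springs back to the stop from anywhere. Clicks are 0.26 rad apart.
- grip (a point): Point on the axis of the lever's upright black round hand grip, 18 mm in diameter, 75 to 136 mm above the worktop; this point is at 118 mm, 100 mm from the lever's axis. Axes as the lever's. Pushing it takes 7 to 9 N, on the teeth 10 to 13 N; past each crest (a click) this falls by 5 to 6 N within 0.1 rad, then rises again where the next tooth's ramp begins.
- sector: Fixed steel plate of about 50 mm radius under the arm, on the lever's axis, with six upright teeth (clicks 1 to 6). Its turn from the tester's x axis differs: 0.03 to 0.22 rad; the first click comes 0.13 rad plus this turn after the stop. The lever's turn from the sector's x axis is 0.91 rad on the crest of the fourth tooth, 1.04 centred after it (on click 4), 1.17 on the crest of the fifth tooth.
- padlock: Lock-out padlock lying flat, 76 x 38 x 20 mm, loose: a bystander.
- date_stamp: Date stamp standing upright, 25 x 42 x 76 mm, loose: a bystander.
- thermometer: Food thermometer lying flat, 46 x 152 x 18 mm, loose: a bystander.
Mind the look-alikes: they are no part of the job. Of the things like the pot, leave any that is pink or purple; of the rest the larger one is meant.

How it is judged:
By the outcome, as a careful person would: the job done as asked, in the order asked, and still so for the second after the job is handed in, while the arm keeps its last pose, push and grip.
It also fails if it takes over 72 s, if anything falls off the work surface, if the arm or the gripper's body presses on something with over 40 N, if the wrist force passes 120 N, or if a joint passes its speed limit or range.

## Working session

There is one attempt and no reset: what is moved stays moved. The work goes in short steps, Python scripts to look and compute and a tool call to move; the robot and the scene stay as the last step left them, time stands still between calls to the robot, and variables do not carry over. Pictures are saved under pics/ and viewed, at most 10 in all, crops included, and the job is handed in when it is done.

Besides the shell and the picture viewer there is one more tool, called after "Emit:" in YAML: its name, and indented under it one key for each argument. servo_tool: Moves the arm, as the interface text tells. Its arguments: {"type":"object","properties":{"deltas":{"type":"array"},"newtons":{"type":"number"}},"required":["deltas"]}

```bash
mkdir -p pics; cat > h.py <<'E'
import numpy as np, cv2
from rig import bot
from scipy.spatial.transform import Rotation as R
def snap(n,f):
    im=bot.capture(n); cv2.imwrite('pics/'+f+'.png',im[:,:,::-1]); return im
def toolT():
    s=bot.state(); T=np.eye(4); T[:3,:3]=R.from_euler('xyz',s['orientation'],degrees=True).as_matrix(); T[:3,3]=s['tcp_pos']; return T
def view(n,T=None):
    c=bot.camera_info(n); f=192/np.tan(np.radians(c['fov_y']/2))
    if 'view' in c: V=np.array(c['view'])
    else: V=np.linalg.inv((toolT() if T is None else T)@np.array(c['tool_from_camera']))
    return c,f,V
def px2w(n,u,v,z,T=None):
    c,f,V=view(n,T); W=np.linalg.inv(V)
    d=W[:3,:3]@np.array([(u-c['cx'])/f,-(v-c['cy'])/f,-1]); o=W[:3,3]
    return o+d*(z-o[2])/d[2]
def w2px(n,p,T=None):
    c,f,V=view(n,T); q=V@np.append(p,1)
    return c['cx']+f*q[0]/-q[2], c['cy']-f*q[1]/-q[2]
E
python3 - <<'E'
from h import *
print(bot.state())
for n in('side','top','wrist'): print(n,bot.camera_info(n))
a=snap('top','top');b=snap('side','side')
E
```

```text
{'clock': 0.0, 'joints': array([-58.65927679,  28.75597699, -24.45343536,  88.89126606,
        12.65256384,  65.21865025, -12.0493927 ]), 'qd': array([ 0.07091246, -0.00496604, -0.00931328, -0.06636236, -0.06151215,
       -0.07817086, -0.01705072]), 'effort': array([-2.50235062e-04, -5.69505250e+01, -5.81624463e+00, -2.80941671e+01,
        1.07241134e-02,  1.17167734e-02, -1.62447685e-05]), 'tcp_pos': array([0.18184131, 0.62327263, 0.2016373 ]), 'orientation': array([-1.79888000e+02, -3.20996917e-03,  1.63743306e+02]), 'force': array([0.58055408, 0.19485104, 0.61751056]), 'moment': array([-0.01387979,  0.0597191 ,  0.03382327]), 'grip_force': 0.0, 'finger_gap': 0.08538598652688884}
side {'fov_y': 44.67696685003151, 'cx': 258.94543110236145, 'cy': 189.88059969671312, 'view': array([[-0.98624224, -0.16355747,  0.02398314,  0.61576228],
       [ 0.0791175 , -0.33964541,  0.93722005, -0.13585569],
       [-0.14514358,  0.92622349,  0.3479129 , -1.22217515],
       [ 0.        ,  0.        ,  0.        ,  1.        ]])}
top {'fov_y': 49.236513600792634, 'cx': 261.2972929809999, 'cy': 194.91276188818148, 'view': array([[ 0.01522876, -0.99986527, -0.00612521, -0.0083858 ],
       [ 0.99039003,  0.0142417 ,  0.13756731, -0.61269794],
       [-0.13746154, -0.00816133,  0.99047348, -1.1712105 ],
       [ 0.        ,  0.        ,  0.        ,  1.        ]])}
wrist {'fov_y': 58.670539107451205, 'cx': 255.63891567863124, 'cy': 189.07868253652973, 'tool_from_camera': array([[ 1.27294948e-04,  9.50973903e-01,  3.09271110e-01,
         8.04940703e-02],
       [ 9.99998577e-01, -6.41383440e-04,  1.56058594e-03,
         1.42864800e-04],
       [ 1.68243788e-03,  3.09270471e-01, -9.50972631e-01,
        -1.71794704e-01],
       [ 0.00000000e+00,  0.00000000e+00,  0.00000000e+00,
         1.00000000e+00]])}
```

View pics/top.png

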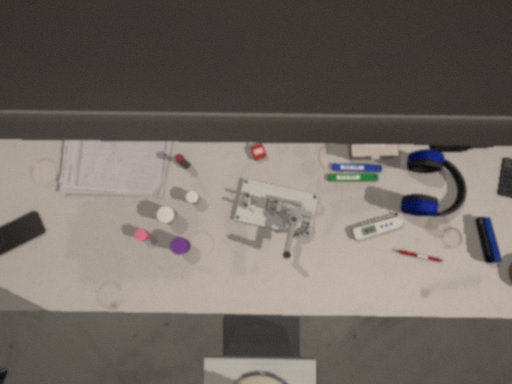

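View pics/side.png

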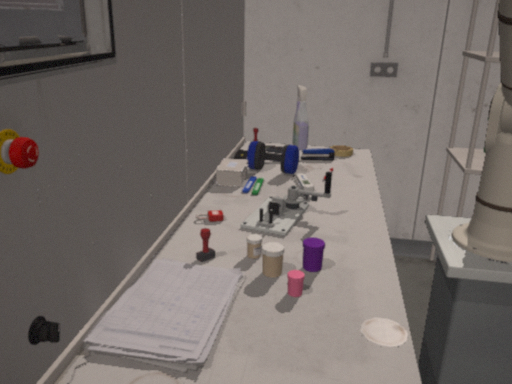

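Candidates for the pot in the top view: small white (192,197), large white (166,214), pink (142,235), purple (180,246). Pink and purple are excluded, so it is the larger white one at (166,214). I'll confirm that in an enlarged crop that also shows the tester.

```bash
python3 - <<'E'
from h import *
a=cv2.imread('pics/top.png')[140:270,125:325]
cv2.imwrite('pics/c1.png',cv2.resize(a,None,fx=4,fy=4,interpolation=cv2.INTER_CUBIC))
for n,u,v,z in(('pot',166,214,.066),('small',192,197,.05),('purple',180,246,.06),('grip',287,254,.136)): print(n,px2w('top',u,v,z))
E
```

```text
pot [0.55116039 0.26887481 0.066     ]
small [0.60275541 0.19999462 0.05      ]
purple [0.46213339 0.226709   0.06      ]
grip [ 0.44455357 -0.06975243  0.136     ]
```

View pics/c1.png

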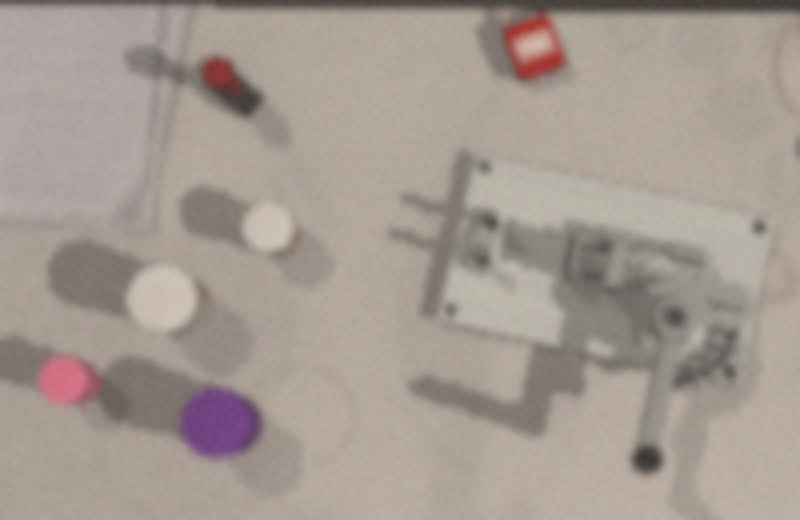

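Crop: the large white lid is at (162,298), clearly bigger than the small white one at (268,228), so it is the pot. The plate screws are at (485,167), (760,228), (450,310) and (729,373), the lever axis at (674,316), and the grip at (647,458).

```bash
cat >> h.py <<'E'
def tester(c,yaw):
    c_,s_=np.cos(yaw),np.sin(yaw); Rz=np.array([[c_,-s_],[s_,c_]])
    return lambda x,y:(np.array(c)+Rz@np.array([x,y]))
E
python3 - <<'E'
from h import *
f=lambda u,v,z:px2w('top',125+u/4,140+v/4,z)[:2]
s=[f(*p,.012) for p in((485,167),(760,228),(450,310),(729,373))]
c=np.mean(s,0); d=(s[0]-s[1]+s[2]-s[3])/2; yaw=np.arctan2(-d[0],d[1])
print('c',c,'yaw',yaw,np.degrees(yaw),'len',np.linalg.norm(d),np.linalg.norm((s[0]+s[1]-s[2]-s[3])/2))
t=tester(c,yaw)
print('axis',t(-.03,-.055),f(674,316,.08),'grip',t(-.13,-.055),f(647,458,.136),'nest',t(0,.059),'pins',t(0,.09))
print('pot',f(162,298,.066),bot.state()['clock'])
# predicted pins
for x in(-.014,.014):
  print([w2px('side',np.append(t(x,y),.056)) for y in(.09,.097)])
print('sidepot',w2px('side',np.append(f(162,298,.066),.066)))
E
```

```text
c [ 0.58079863 -0.04432479] yaw -0.20703064363149315 -11.861982109961552 len 0.2096122713909315 0.109858905862294
axis [ 0.54013374 -0.09198365] [ 0.54117119 -0.09022964] grip [ 0.44226918 -0.07142816] [ 0.44324752 -0.0691071 ] nest [0.59292636 0.0134153 ] pins [0.59929856 0.04375332]
pot [0.54972349 0.27022307] 0.1
[(np.float64(270.9364482444615), np.float64(209.73395205418507)), (np.float64(270.03766215554674), np.float64(210.66728795253465))]
[(np.float64(261.1269172161852), np.float64(208.05012665477534)), (np.float64(260.18659136400646), np.float64(208.96821809820267))]
sidepot (np.float64(273.02025717421486), np.float64(245.42404728839983))
```

```bash
cat >> h.py <<'E'
def plan(p,yaw,n=None):
    """calls (tx,ty,tz,yaw units) from measured pose to p,yaw"""
    T=toolT(); y0=bot.state()['orientation'][2]; p0=T[:3,3]; p=np.array(p,float)
    dy=(yaw-y0+180)%360-180
    n=n or int(max(1,np.ceil(max(np.linalg.norm((p-p0)[:2])/.078,abs(dy)/28,abs(p-p0)[2]/.079))))
    print('dist',np.round(1000*(p-p0),1),'dyaw',round(dy,1),'z',p0[2])
    for k in range(n):
        Rk=R.from_euler('xyz',[180,0,y0+dy*k/n],degrees=True).as_matrix()
        print(k,np.round(np.append(Rk.T@(p-p0)/n/.08,-np.radians(dy/n)/.5),3))
E
python3 - <<'E'
from h import *
f=lambda u,v,z:px2w('top',125+u/4,140+v/4,z)[:2]
print('pink',f(67,380,.045),'purple',f(221,423,.066))
plan([.55,.27,.15],78.1)
E
```

```text
pink [0.4918654  0.34039695] purple [0.46275538 0.22484323]
dist [ 368.1 -353.3  -51.8] dyaw -85.6 z 0.2017734132163444
0 [-0.808 -0.422  0.092  0.427]
1 [-0.879 -0.241  0.092  0.427]
2 [-0.91  -0.049  0.092  0.427]
3 [-0.9    0.145  0.092  0.427]
4 [-0.849  0.332  0.092  0.427]
5 [-0.759  0.504  0.092  0.427]
6 [-0.635  0.654  0.092  0.427]
```

Emit:
servo_tool:
  deltas:
    - {"tx":-0.4,"ty":-0.21,"tz":0.05,"yaw":0.2}
    - {"tx":-0.81,"ty":-0.42,"tz":0.09,"yaw":0.427}
    - {"tx":-0.81,"ty":-0.42,"tz":0.09,"yaw":0.427,"gripper":-1}

```text
invalid input
```

Emit:
servo_tool:
  deltas:
    - {"tx":-0.44,"ty":-0.12,"tz":0.05,"yaw":0.2}
    - {"tx":-0.88,"ty":-0.24,"tz":0.09,"yaw":0.427}
    - {"tx":-0.88,"ty":-0.24,"tz":0.09,"yaw":0.427}

```text
invalid input
```

Emit:
servo_tool:
  deltas:
    - {"tx":-0.45,"ty":-0.02,"tz":0.05,"yaw":0.2}
    - {"tx":-0.91,"ty":-0.05,"tz":0.09,"yaw":0.427}
    - {"tx":-0.91,"ty":-0.05,"tz":0.09,"yaw":0.427}

```text
invalid input
```

Emit:
servo_tool:
  deltas:
    - {"tx":-0.45,"ty":0.07,"tz":0.05,"yaw":0.2}
    - {"tx":-0.9,"ty":0.145,"tz":0.09,"yaw":0.427}
    - {"tx":-0.9,"ty":0.145,"tz":0.09,"yaw":0.427}

```text
invalid input
```

Emit:
servo_tool:
  deltas:
    - {"tx":-0.42,"ty":0.16,"tz":0.05,"yaw":0.2}
    - {"tx":-0.85,"ty":0.33,"tz":0.09,"yaw":0.427}
    - {"tx":-0.85,"ty":0.33,"tz":0.09,"yaw":0.427}

```text
invalid input
```

Emit:
servo_tool:
  deltas:
    - {"tx":-0.38,"ty":0.25,"tz":0.05,"yaw":0.2}
    - {"tx":-0.76,"ty":0.5,"tz":0.09,"yaw":0.427}
    - {"tx":-0.76,"ty":0.5,"tz":0.09,"yaw":0.427}

```text
invalid input
```

Emit:
servo_tool:
  deltas:
    - {"tx":-0.32,"ty":0.33,"tz":0.05,"yaw":0.2}
    - {"tx":-0.635,"ty":0.654,"tz":0.09,"yaw":0.427}
    - {"tx":-0.635,"ty":0.654,"tz":0.09,"yaw":0.427}
    - {"tx":-0.635,"ty":0.654,"tz":0.09,"yaw":0.427}

```text
invalid input
```

```bash
python3 - <<'E'
from h import *
T=toolT(); np.save('T1',T); snap('wrist','w1')
s=bot.state(); print(s['clock'],s['tcp_pos'],s['orientation'],s['joints'])
print('expected lid',w2px('wrist',[.5497,.2702,.066],T))
E
```

```text
0.15 [0.18189161 0.62341809 0.20189653] [-1.79911940e+02 -2.57380136e-03  1.63741139e+02] [-58.65741929  28.74184125 -24.45554445  88.87731975  12.65123305
  65.22201979 -12.04821739]
expected lid (np.float64(79.9338016002473), np.float64(495.7315013406562))
```

View pics/w1.png

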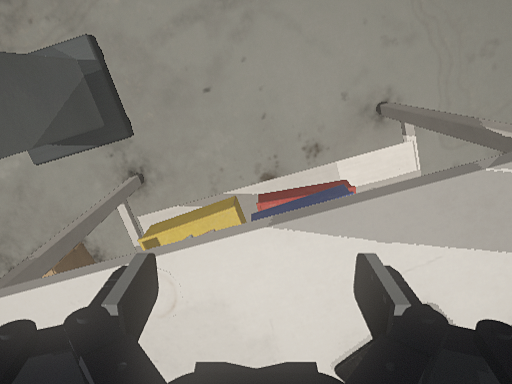

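The calls were refused, probably because every row needs all five keys. The picture only shows the start view over the table edge, with the fingers at (130,300) and (385,300). I'll test with full rows.

Emit:
servo_tool:
  deltas:
    - {"tx":-0.4,"ty":-0.21,"tz":0.05,"yaw":0.2,"gripper":-1}
    - {"tx":-0.81,"ty":-0.42,"tz":0.09,"yaw":0.427,"gripper":-1}
    - {"tx":-0.81,"ty":-0.42,"tz":0.09,"yaw":0.427,"gripper":-1}
  newtons: 40

```text
clock: 0.45
tcp_pos: [0.2411, 0.5688, 0.1943]
orientation: [-179.8, 0.3, 150.9]
force: [0.7, 0.5, -0.1]
finger_gap: 0.0851
grip_force: 0.0
```

Emit:
servo_tool:
  deltas:
    - {"tx":-0.44,"ty":-0.12,"tz":0.05,"yaw":0.2,"gripper":-1}
    - {"tx":-0.88,"ty":-0.24,"tz":0.09,"yaw":0.427,"gripper":-1}
    - {"tx":-0.88,"ty":-0.24,"tz":0.09,"yaw":0.427,"gripper":-1}
  newtons: 40

```text
clock: 0.75
tcp_pos: [0.2932, 0.5182, 0.1873]
orientation: [-179.9, 0.3, 138.7]
force: [0.6, -0.4, 0.3]
finger_gap: 0.0855
grip_force: 0.0
```

Emit:
servo_tool:
  deltas:
    - {"tx":-0.45,"ty":-0.02,"tz":0.05,"yaw":0.2,"gripper":-1}
    - {"tx":-0.91,"ty":-0.05,"tz":0.09,"yaw":0.427,"gripper":-1}
    - {"tx":-0.91,"ty":-0.05,"tz":0.09,"yaw":0.427,"gripper":-1}
  newtons: 40

```text
clock: 1.05
tcp_pos: [0.3451, 0.4676, 0.1802]
orientation: [-180.0, 0.3, 126.5]
force: [-0.2, 0.4, -0.4]
finger_gap: 0.0853
grip_force: 0.0
```

Emit:
servo_tool:
  deltas:
    - {"tx":-0.45,"ty":0.07,"tz":0.05,"yaw":0.2,"gripper":-1}
    - {"tx":-0.9,"ty":0.145,"tz":0.09,"yaw":0.427,"gripper":-1}
    - {"tx":-0.9,"ty":0.145,"tz":0.09,"yaw":0.427,"gripper":-1}
  newtons: 40

```text
clock: 1.35
tcp_pos: [0.3972, 0.4172, 0.1732]
orientation: [180.0, 0.2, 114.3]
force: [0.2, -0.3, -0.1]
finger_gap: 0.0851
grip_force: 0.0
```

Emit:
servo_tool:
  deltas:
    - {"tx":-0.42,"ty":0.16,"tz":0.05,"yaw":0.2,"gripper":-1}
    - {"tx":-0.85,"ty":0.33,"tz":0.09,"yaw":0.427,"gripper":-1}
    - {"tx":-0.85,"ty":0.33,"tz":0.09,"yaw":0.427,"gripper":-1}
  newtons: 40

```text
clock: 1.65
tcp_pos: [0.4494, 0.3665, 0.1661]
orientation: [179.9, 0.2, 102.1]
force: [0.2, 1.0, -0.4]
finger_gap: 0.0855
grip_force: 0.0
```

Emit:
servo_tool:
  deltas:
    - {"tx":-0.38,"ty":0.25,"tz":0.05,"yaw":0.2,"gripper":-1}
    - {"tx":-0.76,"ty":0.5,"tz":0.09,"yaw":0.427,"gripper":-1}
    - {"tx":-0.76,"ty":0.5,"tz":0.09,"yaw":0.427,"gripper":-1}
  newtons: 40

```text
clock: 1.95
tcp_pos: [0.5013, 0.3159, 0.159]
orientation: [179.9, 0.2, 89.9]
force: [-0.5, -0.5, -0.1]
finger_gap: 0.0855
grip_force: 0.0
```

Emit:
servo_tool:
  deltas:
    - {"tx":-0.32,"ty":0.33,"tz":0.05,"yaw":0.2,"gripper":-1}
    - {"tx":-0.635,"ty":0.654,"tz":0.09,"yaw":0.427,"gripper":-1}
    - {"tx":-0.635,"ty":0.654,"tz":0.09,"yaw":0.427,"gripper":-1}
    - {"tx":-0.635,"ty":0.654,"tz":0.09,"yaw":0.427,"gripper":-1}
  newtons: 40

```text
clock: 2.35
tcp_pos: [0.5499, 0.2705, 0.1519]
orientation: [-180.0, 0.0, 78.2]
force: [-0.7, 1.0, -0.1]
finger_gap: 0.0852
grip_force: 0.0
```

```bash
python3 - <<'E'
from h import *
T=toolT(); np.save('T1',T); snap('wrist','w2')
s=bot.state(); print(s['clock'],s['tcp_pos'],s['orientation'],s['joints'])
print('expected lid',w2px('wrist',[.5497,.2702,.066],T))
E
```

```text
2.4 [0.54915274 0.27178029 0.15203675] [-1.79930032e+02 -2.37179909e-02  7.82782269e+01] [-29.41064779  25.91341825   0.79867933  97.85754159  -0.49592581
  56.27011572 -40.13838763]
expected lid (np.float64(256.9900277075066), np.float64(183.74276780645909))
```

View pics/w2.png

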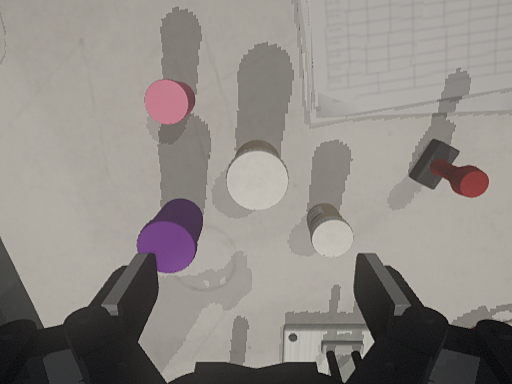

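The wrist view shows the large white lid centred at about (257.5,179), between and ahead of the fingers.

```bash
python3 - <<'E'
from h import *
T=np.load('T1.npy'); p=px2w('wrist',257.5,179,.066,T); print(p, [px2w('wrist',u,179,.066,T)[:2] for u in(227,288)])
plan([p[0],p[1],.034],78.1)
E
```

```text
[0.55088779 0.27394089 0.066     ] [array([0.52741021, 0.27884179]), array([0.57435717, 0.26904169])]
dist [   1.7    2.2 -118. ] dyaw -0.2 z 0.15203674764797695
0 [0.015 0.008 0.738 0.003]
1 [0.015 0.008 0.738 0.003]
```

Emit:
servo_tool:
  deltas:
    - {"tx":0.012,"ty":0.012,"tz":0.37,"yaw":0,"gripper":-1}
    - {"tx":0.015,"ty":0.012,"tz":0.74,"yaw":0,"gripper":-1}
    - {"tx":0.015,"ty":0.012,"tz":0.74,"yaw":0,"gripper":-1}
  newtons: 30

```text
clock: 2.7
tcp_pos: [0.5465, 0.2721, 0.0892]
orientation: [-179.6, 0.2, 78.4]
force: [-0.6, -0.3, -0.5]
finger_gap: 0.0853
grip_force: 0.0
```

Emit:
servo_tool:
  deltas:
    - {"tx":0.007,"ty":0,"tz":0.37,"yaw":0,"gripper":-1}
    - {"tx":0.007,"ty":0,"tz":0.74,"yaw":0,"gripper":-1}
    - {"tx":0.007,"ty":0,"tz":0.74,"yaw":0,"gripper":-1}
    - {"tx":0.007,"ty":0,"tz":0.74,"yaw":0,"gripper":-1}
  newtons: 30

```text
clock: 3.1
tcp_pos: [0.5511, 0.273, 0.0349]
orientation: [-180.0, -0.0, 78.2]
force: [0.0, 0.2, 0.7]
finger_gap: 0.0855
grip_force: 0.0
```

Emit:
servo_tool:
  deltas:
    - {"tx":0,"ty":0,"tz":0,"yaw":0,"gripper":0}
    - {"tx":0,"ty":0,"tz":0,"yaw":0,"gripper":0.5}
    - {"tx":0,"ty":0,"tz":0,"yaw":0,"gripper":0.8}
    - {"tx":0,"ty":0,"tz":0,"yaw":0,"gripper":1}
    - {"tx":0,"ty":0,"tz":0,"yaw":0,"gripper":1}
    - {"tx":0,"ty":0,"tz":0,"yaw":0,"gripper":1}
    - {"tx":0,"ty":0,"tz":0,"yaw":0,"gripper":1}
  newtons: 30

```text
clock: 3.8
tcp_pos: [0.5466, 0.2797, 0.0429]
orientation: [-179.6, -0.4, 78.4]
force: [-25.9, 0.5, 65.7]
finger_gap: 0.0003
grip_force: 32.6
```

```bash
python3 - <<'E'
from h import *
snap('wrist','w3'); s=snap('side','s3')[220:300,190:350]
a=cv2.imread('pics/w3.png'); b=cv2.resize(cv2.imread('pics/s3.png')[200:320,200:360],(512,384),interpolation=cv2.INTER_CUBIC)
cv2.imwrite('pics/m3.png',cv2.resize(np.hstack([a,b]),(800,300)))
s=bot.state();print(s['tcp_pos'],s['force'],s['finger_gap'],s['grip_force'],s['clock'])
E
```

```text
[0.54943942 0.27996409 0.04387869] [-23.82898033   0.47017338  63.57197348] 0.0001308565827799979 32.05302776070312 3.9
```

View pics/m3.png

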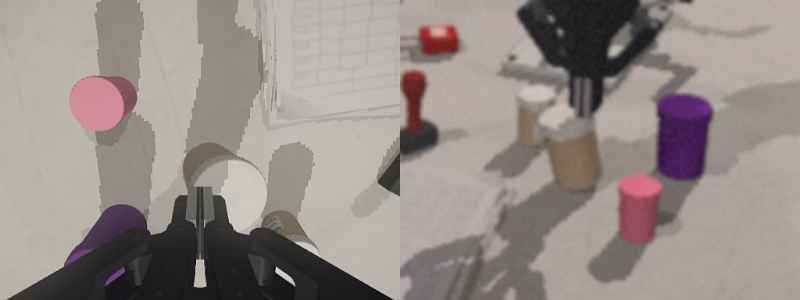

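The fingers shut beside the pot (pot lid at about (298,243) in full wrist pixels). It is tilted but still standing, leaning against the shut fingers. I'll raise straight up before opening.

Emit:
servo_tool:
  deltas:
    - {"tx":0,"ty":0,"tz":-0.15,"yaw":0,"gripper":1}
    - {"tx":0,"ty":0,"tz":-0.3,"yaw":0,"gripper":1}
    - {"tx":0,"ty":0,"tz":-0.5,"yaw":0,"gripper":1}
    - {"tx":0,"ty":0,"tz":-0.8,"yaw":0,"gripper":1}
    - {"tx":0,"ty":0,"tz":-0.9,"yaw":0,"gripper":1}
  newtons: 30

```text
clock: 4.4
tcp_pos: [0.5531, 0.2721, 0.1084]
orientation: [179.8, -0.1, 78.1]
force: [0.2, -0.2, -0.9]
finger_gap: 0.0001
grip_force: 0.0
```

Emit:
servo_tool:
  deltas:
    - {"tx":0,"ty":0,"tz":-0.4,"yaw":0,"gripper":1}
    - {"tx":0,"ty":0,"tz":-0.55,"yaw":0,"gripper":1}
    - {"tx":0,"ty":0,"tz":-0.55,"yaw":0,"gripper":1}
    - {"tx":0,"ty":0,"tz":-0.55,"yaw":0,"gripper":1}
  newtons: 30

```text
clock: 4.8
tcp_pos: [0.5511, 0.2716, 0.149]
orientation: [-180.0, 0.0, 78.1]
force: [-0.7, 0.1, -1.0]
finger_gap: -0.0002
grip_force: 0.0
```

```bash
python3 - <<'E'
from h import *
T=toolT(); np.save('T2',T); snap('wrist','w4'); snap('side','s4');snap('top','t4')
a=cv2.imread('pics/w4.png'); b=cv2.resize(cv2.imread('pics/s4.png')[200:320,200:360],(512,384),interpolation=cv2.INTER_CUBIC)
cv2.imwrite('pics/m4.png',cv2.resize(np.hstack([a,b]),(800,300)))
s=bot.state();print(s['tcp_pos'],s['orientation'],s['force'],s['finger_gap'],s['clock'])
E
```

```text
[0.55037603 0.27136281 0.14814908] [-1.79876708e+02  1.03006843e-01  7.81130270e+01] [-0.03665649 -0.33512775 -0.7211958 ] 0.00014795112054352916 4.95
```

View pics/m4.png

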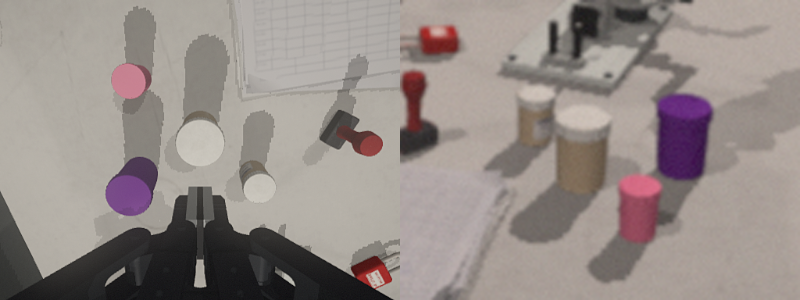

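```bash
python3 - <<'E'
from h import *
a=cv2.imread('pics/w4.png')[200:384,150:360]; b=cv2.imread('pics/w2.png')[220:384,60:450]
T=np.eye(4)
def mark(im,o,pts):
    im=cv2.resize(im,None,fx=2,fy=2,interpolation=cv2.INTER_CUBIC)
    for p,c in pts:
        u,v=w2px('wrist',p,T); cv2.circle(im,(int(2*(u-o[0])),int(2*(v-o[1]))),3,c,-1)
    return im
g,r=(0,255,0),(0,0,255)
A=mark(a,(150,200),[((0,0,0),r),((.011,0,0),g),((-.011,0,0),g),((.011,0,-.03),(255,0,0)),((0,0,-.03),(255,255,0))])
B=mark(b,(60,220),[((0,y,-.013),r) for y in(-.0425,.0425)]+[((.011,y,-.013),g) for y in(-.0425,.0425)]+[((.011,y,-.043),(255,0,0)) for y in(-.0425,.0425)])
c=np.zeros((max(A.shape[0],B.shape[0])+0,A.shape[1]+B.shape[1],3),np.uint8); c[:A.shape[0],:A.shape[1]]=A; c[:B.shape[0],A.shape[1]:]=B
cv2.imwrite('pics/f.png',cv2.resize(c,(800,int(800*c.shape[0]/c.shape[1])),interpolation=cv2.INTER_AREA))
E
```

```text
(no output)
```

View pics/f.png

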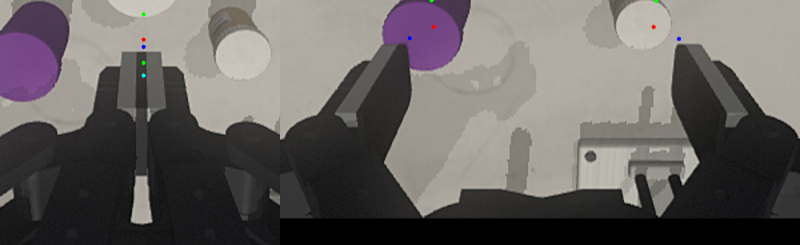

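Overlay: the projected shut tip point at TCP depth (z = 0) falls beyond the real tips. The tips match z ≈ -0.03 in the tool frame, and for the open fingers both the column spacing and the row agree with about -0.043. So the fingertips really sit about 30 mm behind the reported TCP. That explains why the first grasp closed on top of the lid. I'll go about 30 mm deeper.

```bash
python3 - <<'E'
from h import *
T=np.load('T2.npy'); a=cv2.imread('pics/w4.png')
g=a[130:225,210:300].astype(int); m=(g.min(2)>185).astype(np.uint8)
n,l,st,ce=cv2.connectedComponentsWithStats(m); i=1+np.argmax(st[1:,4]); print(st[i],ce[i]+[210,130])
u,v=256,180.5
p=px2w('wrist',u,v,.066,T); print(p)
t=cv2.imread('pics/t4.png')[195:235,150:185].astype(int)
plan([p[0],p[1]-.001,.004],78.1)
E
```

```text
[  17   34   60   49 1214] [260.28088962 194.53459638]
[0.55080448 0.27492411 0.066     ]
dist [   0.4    2.6 -144.1] dyaw -0.0 z 0.14814908405691932
0 [ 0.016 -0.001  0.901  0.   ]
1 [ 0.016 -0.001  0.901  0.   ]
```

Emit:
servo_tool:
  deltas:
    - {"tx":0.03,"ty":0,"tz":0,"yaw":0,"gripper":-1}
    - {"tx":0.03,"ty":0,"tz":0,"yaw":0,"gripper":-1}
    - {"tx":0.03,"ty":0,"tz":0,"yaw":0,"gripper":-1}
    - {"tx":0.03,"ty":0,"tz":0,"yaw":0,"gripper":-1}
    - {"tx":0.03,"ty":0,"tz":0.3,"yaw":0,"gripper":-1}
    - {"tx":0.03,"ty":0,"tz":0.6,"yaw":0,"gripper":-1}
    - {"tx":0.03,"ty":0,"tz":0.9,"yaw":0,"gripper":-1}
    - {"tx":0.03,"ty":0,"tz":0.9,"yaw":0,"gripper":-1}
  newtons: 30

```text
clock: 5.75
tcp_pos: [0.5491, 0.2728, 0.0745]
orientation: [-179.7, 0.2, 78.1]
force: [-0.2, -0.3, 0.9]
finger_gap: 0.0856
grip_force: 0.0
```

Emit:
servo_tool:
  deltas:
    - {"tx":0,"ty":0,"tz":0.3,"yaw":0,"gripper":-1}
    - {"tx":0,"ty":0,"tz":0.6,"yaw":0,"gripper":-1}
    - {"tx":0,"ty":0,"tz":0.88,"yaw":0,"gripper":-1}
    - {"tx":0,"ty":0,"tz":0.88,"yaw":0,"gripper":-1}
    - {"tx":0,"ty":0,"tz":0.88,"yaw":0,"gripper":-1}
  newtons: 30

```text
clock: 6.25
tcp_pos: [0.5524, 0.2745, 0.0085]
orientation: [180.0, -0.0, 78.1]
force: [0.6, 0.3, 0.7]
finger_gap: 0.0852
grip_force: 0.0
```

Emit:
servo_tool:
  deltas:
    - {"tx":0,"ty":0,"tz":0,"yaw":0,"gripper":-0.3}
    - {"tx":0,"ty":0,"tz":0,"yaw":0,"gripper":-0.1}
    - {"tx":0,"ty":0,"tz":0,"yaw":0,"gripper":0}
    - {"tx":0,"ty":0,"tz":0,"yaw":0,"gripper":0.1}
    - {"tx":0,"ty":0,"tz":0,"yaw":0,"gripper":0.1}
  newtons: 30

```text
clock: 6.75
tcp_pos: [0.5529, 0.275, 0.0092]
orientation: [179.9, -0.1, 78.1]
force: [-1.6, -0.1, 6.0]
finger_gap: 0.0494
grip_force: 30.3
```

Gripped on the lid (gap 49.4 mm, 30 N). Now I'll lift and carry the pot towards the tester.

Emit:
servo_tool:
  deltas:
    - {"tx":0,"ty":0,"tz":-0.1,"yaw":0,"gripper":0.5}
    - {"tx":0,"ty":0,"tz":-0.4,"yaw":0,"gripper":0.5}
    - {"tx":0,"ty":0,"tz":-0.7,"yaw":0,"gripper":0.5}
    - {"tx":0,"ty":0,"tz":-1,"yaw":0,"gripper":0.5}
    - {"tx":0,"ty":0,"tz":-1,"yaw":0,"gripper":0.5}
  newtons: 30

```text
clock: 7.25
tcp_pos: [0.5546, 0.2756, 0.0918]
orientation: [179.7, -0.3, 78.1]
force: [1.2, -0.0, 0.1]
finger_gap: 0.0493
grip_force: 31.3
```

```bash
python3 - <<'E'
from h import *
plan([.5929,.10,.11],78.1)
s=bot.state();print(s['finger_gap'],s['force'],s['clock'])
E
```

```text
dist [  38.3 -175.6   18.2] dyaw -0.0 z 0.09176905785265582
0 [-0.683  0.307 -0.076  0.   ]
1 [-0.683  0.307 -0.076  0.   ]
2 [-0.683  0.307 -0.076  0.   ]
0.04925352976608102 [ 1.23884841 -0.04757778  0.10414702] 7.25
```

Emit:
servo_tool:
  deltas:
    - {"tx":-0.34,"ty":0.15,"tz":-0.08,"yaw":0,"gripper":0.5}
    - {"tx":-0.68,"ty":0.3,"tz":-0.1,"yaw":0,"gripper":0.5}
    - {"tx":-1,"ty":0.45,"tz":-0.2,"yaw":0,"gripper":0.5}
  newtons: 30

```text
clock: 7.55
tcp_pos: [0.5695, 0.1871, 0.1024]
orientation: [-179.9, 0.1, 78.1]
force: [0.1, 0.2, -0.0]
finger_gap: 0.0492
grip_force: 31.3
```

Emit:
servo_tool:
  deltas:
    - {"tx":-0.34,"ty":0.15,"tz":0,"yaw":0,"gripper":0.5}
    - {"tx":-0.68,"ty":0.3,"tz":0,"yaw":0,"gripper":0.5}
    - {"tx":-1,"ty":0.47,"tz":0,"yaw":0,"gripper":0.5}
    - {"tx":-1,"ty":0.47,"tz":0,"yaw":0,"gripper":0.5}
    - {"tx":-1,"ty":0.47,"tz":0,"yaw":0,"gripper":0.5}
  newtons: 30

```text
clock: 8.05
tcp_pos: [0.5906, 0.1014, 0.103]
orientation: [-179.9, 0.0, 78.0]
force: [-0.7, 0.9, -0.3]
finger_gap: 0.0495
grip_force: 31.3
```

```bash
python3 - <<'E'
from h import *
T=toolT(); np.save('T3',T); snap('wrist','w5')
print(bot.state()['tcp_pos'],bot.state()['clock'])
im=cv2.resize(cv2.imread('pics/w5.png'),(768,576),interpolation=cv2.INTER_CUBIC)
cv2.imwrite('pics/w5b.png',im)
t=tester([.5808,-.0443],-.207)
for n,x,y,z in(('s',.055,.105,.012),('s',-.055,.105,.012),('s',.055,-.105,.012),('s',-.055,-.105,.012),('pin',.014,.093,.056),('pin',-.014,.093,.056)):
    print(n,x,y,np.array(w2px('wrist',np.append(t(x,y),z),T))*1.5)
E
```

```text
[0.59035876 0.10289118 0.10300344] 8.1
s 0.055 0.105 [520.6087424  339.62313709]
s -0.055 0.105 [324.03088274 339.92914743]
s 0.055 -0.105 [495.88000034 619.4747228 ]
s -0.055 -0.105 [335.87554054 619.48821965]
pin 0.014 0.093 [456.94211708 400.11009219]
pin -0.014 0.093 [399.24767052 400.18156815]
```

View pics/w5b.png

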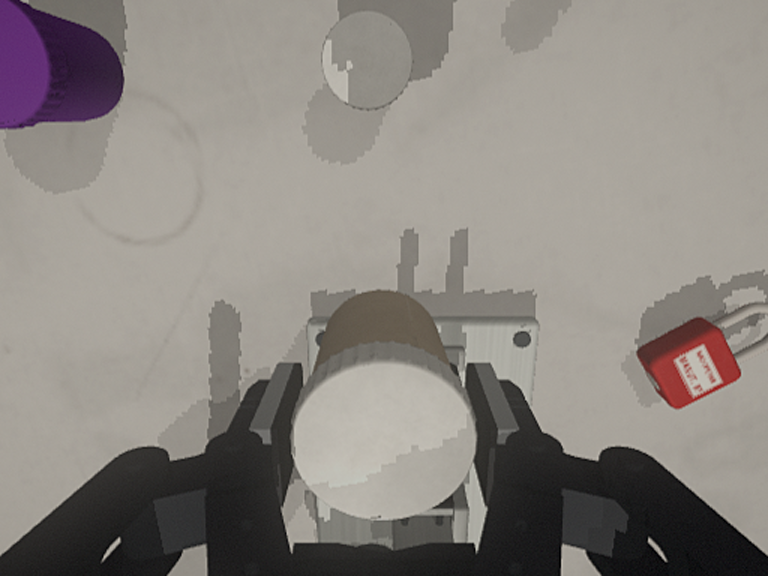

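The screws at (522,339) and (321,339) agree with the predicted (521,340) and (324,340), so the tester pose holds. The held lid is centred at (384,440), about 3 mm to the tool's -x, upright.

```bash
python3 - <<'E'
from h import *
plan([.5932,.0150,.10],78.13)
E
```

```text
dist [  2.8 -87.9  -3. ] dyaw 0.0 z 0.10300344454144647
0 [-0.534  0.131  0.019 -0.   ]
1 [-0.534  0.13   0.019 -0.   ]
```

Emit:
servo_tool:
  deltas:
    - {"tx":-0.35,"ty":0.09,"tz":0,"yaw":0,"gripper":0.5}
    - {"tx":-0.7,"ty":0.18,"tz":0,"yaw":0,"gripper":0.5}
    - {"tx":-1,"ty":0.26,"tz":0,"yaw":0,"gripper":0.5}
    - {"tx":-1,"ty":0.26,"tz":0,"yaw":0,"gripper":0.5}
    - {"tx":-1,"ty":0.26,"tz":0,"yaw":0,"gripper":0.5}
  newtons: 30

```text
clock: 8.6
tcp_pos: [0.5945, 0.0211, 0.1033]
orientation: [-180.0, -0.0, 78.1]
force: [0.2, 0.6, -0.2]
finger_gap: 0.0499
grip_force: 31.3
```

```bash
python3 - <<'E'
from h import *
plan([.5932,.0150,.035],78.13)
E
```

```text
dist [ -1.3  -6.1 -68.3] dyaw -0.0 z 0.10326446288700913
0 [-0.078 -0.     0.853  0.   ]
```

Emit:
servo_tool:
  deltas:
    - {"tx":-0.078,"ty":0,"tz":0,"yaw":0,"gripper":0.5}
    - {"tx":-0.078,"ty":0,"tz":0.3,"yaw":0,"gripper":0.5}
    - {"tx":-0.078,"ty":0,"tz":0.5,"yaw":0,"gripper":0.5}
    - {"tx":-0.078,"ty":0,"tz":0.7,"yaw":0,"gripper":0.5}
    - {"tx":-0.078,"ty":0,"tz":0.85,"yaw":0,"gripper":0.5}
    - {"tx":-0.078,"ty":0,"tz":0.85,"yaw":0,"gripper":0.5}
    - {"tx":-0.078,"ty":0,"tz":0.85,"yaw":0,"gripper":0.5}
  newtons: 30

```text
clock: 9.3
tcp_pos: [0.5936, 0.0142, 0.0354]
orientation: [-180.0, -0.0, 78.1]
force: [0.1, 0.5, 0.2]
finger_gap: 0.0496
grip_force: 31.3
```

Emit:
servo_tool:
  deltas:
    - {"tx":0,"ty":0,"tz":0.06,"yaw":0,"gripper":0.5}
    - {"tx":0,"ty":0,"tz":0.1,"yaw":0,"gripper":0.5}
    - {"tx":0,"ty":0,"tz":0.1,"yaw":0,"gripper":0.5}
  newtons: 30

```text
clock: 9.6
tcp_pos: [0.5934, 0.0138, 0.0274]
orientation: [-180.0, -0.0, 78.1]
force: [0.2, 0.4, -0.8]
finger_gap: 0.0492
grip_force: 31.3
```

Emit:
servo_tool:
  deltas:
    - {"tx":0.01,"ty":0,"tz":0.03,"yaw":0,"gripper":0.5}
    - {"tx":0.01,"ty":0,"tz":0.05,"yaw":0,"gripper":0.5}
    - {"tx":0.01,"ty":0,"tz":0.05,"yaw":0,"gripper":0.5}
  newtons: 30

```text
clock: 9.9
tcp_pos: [0.5935, 0.0147, 0.0233]
orientation: [-180.0, 0.0, 78.1]
force: [0.1, 1.0, -0.8]
finger_gap: 0.0493
grip_force: 31.3
```

Emit:
servo_tool:
  deltas:
    - {"tx":0,"ty":0,"tz":0.025,"yaw":0,"gripper":0.5}
    - {"tx":0,"ty":0,"tz":0.025,"yaw":0,"gripper":0.5}
  newtons: 30

```text
clock: 10.1
tcp_pos: [0.5938, 0.0146, 0.0214]
orientation: [180.0, -0.0, 78.1]
force: [0.2, 0.5, -1.2]
finger_gap: 0.0494
grip_force: 31.3
```

Emit:
servo_tool:
  deltas:
    - {"tx":0,"ty":0,"tz":0.025,"yaw":0,"gripper":0.5}
    - {"tx":0,"ty":0,"tz":0.025,"yaw":0,"gripper":0.5}
  newtons: 30

```text
clock: 10.3
tcp_pos: [0.5939, 0.0148, 0.0211]
orientation: [180.0, -0.0, 78.1]
force: [-4.9, 0.3, 12.6]
finger_gap: 0.0493
grip_force: 32.2
```

Emit:
servo_tool:
  deltas:
    - {"tx":0,"ty":0,"tz":0.02,"yaw":0,"gripper":0.5}
    - {"tx":0,"ty":0,"tz":0.02,"yaw":0,"gripper":0.5}
  newtons: 30

```text
clock: 10.5
tcp_pos: [0.5939, 0.0148, 0.021]
orientation: [180.0, -0.0, 78.1]
force: [-9.0, -1.0, 24.5]
finger_gap: 0.0494
grip_force: 33.1
```

Contact at the expected height. I'll back off the press, open and rise.

Emit:
servo_tool:
  deltas:
    - {"tx":0,"ty":0,"tz":-0.03,"yaw":0,"gripper":0.5}
    - {"tx":0,"ty":0,"tz":-0.035,"yaw":0,"gripper":0.1}
    - {"tx":0,"ty":0,"tz":-0.035,"yaw":0,"gripper":-0.3}
    - {"tx":0,"ty":0,"tz":-0.035,"yaw":0,"gripper":-0.7}
    - {"tx":0,"ty":0,"tz":-0.035,"yaw":0,"gripper":-1}
    - {"tx":0,"ty":0,"tz":-0.035,"yaw":0,"gripper":-1}
  newtons: 30

```text
clock: 11.1
tcp_pos: [0.5935, 0.0146, 0.0203]
orientation: [-180.0, 0.0, 78.1]
force: [-0.7, -0.5, -0.4]
finger_gap: 0.0854
grip_force: 0.0
```

Emit:
servo_tool:
  deltas:
    - {"tx":0,"ty":0,"tz":-0.15,"yaw":0,"gripper":-1}
    - {"tx":0,"ty":0,"tz":-0.5,"yaw":0,"gripper":-1}
    - {"tx":0,"ty":0,"tz":-1,"yaw":0,"gripper":-1}
    - {"tx":0,"ty":0,"tz":-1,"yaw":0,"gripper":-1}
  newtons: 30

```text
clock: 11.5
tcp_pos: [0.5985, 0.0147, 0.1071]
orientation: [179.4, -0.2, 78.1]
force: [1.2, -0.6, 1.0]
finger_gap: 0.0852
grip_force: 0.0
```

Emit:
servo_tool:
  deltas:
    - {"tx":0,"ty":0,"tz":-0.5,"yaw":0,"gripper":-1}
    - {"tx":0,"ty":0,"tz":-1,"yaw":0,"gripper":-1}
    - {"tx":0,"ty":0,"tz":-1,"yaw":0,"gripper":-1}
    - {"tx":0,"ty":0,"tz":-1,"yaw":0,"gripper":-1}
  newtons: 30

```text
clock: 11.9
tcp_pos: [0.5946, 0.0147, 0.1823]
orientation: [179.8, -0.1, 78.1]
force: [0.3, -0.3, -0.4]
finger_gap: 0.0855
grip_force: 0.0
```

```bash
python3 - <<'E'
from h import *
T=toolT(); np.save('T4',T); snap('wrist','w6'); s=bot.state(); print(s['tcp_pos'],s['orientation'],s['clock'],s['joints'])
t=tester([.5808,-.0443],-.207)
im=cv2.imread('pics/w6.png')
for n,(x,y,z) in dict(nestlid=(0,.059,.078),pin1=(.014,.093,.056),pin2=(-.014,.093,.056),padL=(-.015,.0298,.054),padR=(.015,.0298,.054),grip=(-.13,-.055,.136),axis=(-.03,-.055,.075)).items():
    u=np.array(w2px('wrist',np.append(t(x,y),z),T)); print(n,u); cv2.circle(im,tuple(int(k) for k in u),2,(0,0,255),-1)
side=cv2.imread('pics/s4.png')
cv2.imwrite('pics/w6b.png',cv2.resize(im,(800,600),interpolation=cv2.INTER_CUBIC))
E
```

```text
[0.59338963 0.01465723 0.18074495] [ 1.79996975e+02 -7.85353260e-03  7.81130372e+01] 11.95 [ -7.10121684  22.2587993    3.95505825  99.3551862   -1.76500084
  58.44099812 -14.40316848]
nestlid [255.06014776 178.79166342]
pin1 [271.06403955 134.25804969]
pin2 [238.9689975  134.27975539]
padL [239.04492855 201.52952816]
padR [271.11457783 201.49720936]
grip [ 89.36116331 339.4166124 ]
axis [223.72164268 292.62621362]
```

View pics/w6b.png

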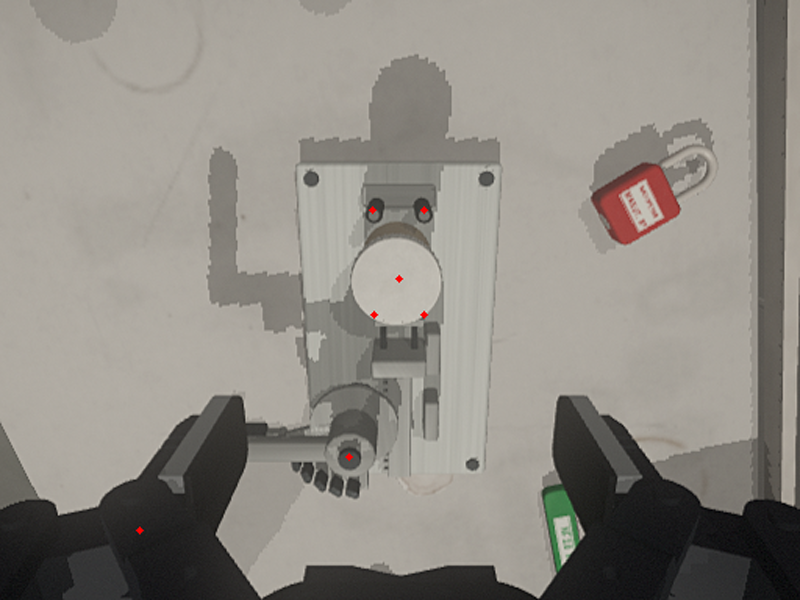

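The wrist view shows the pot upright in the nest: lid at (396,280) against a predicted (399,279), clear of the pins at (374,210) and (424,210), with the padlock untouched. The lever axis overlay at (348,457) also fits. Next, the lever grip.

```bash
python3 - <<'E'
from h import *
plan([.4427,-.0703,.18],-11.86)
E
```

```text
dist [-150.7  -85.    -0.7] dyaw -90.0 z 0.18074494914486952
0 [-0.357 -0.406  0.002  0.785]
1 [-0.485 -0.239  0.002  0.785]
2 [-0.539 -0.035  0.002  0.785]
3 [-0.512  0.174  0.002  0.785]
```

Emit:
servo_tool:
  deltas:
    - {"tx":-0.12,"ty":-0.13,"tz":0,"yaw":0.26,"gripper":-1}
    - {"tx":-0.24,"ty":-0.26,"tz":0,"yaw":0.52,"gripper":-1}
    - {"tx":-0.357,"ty":-0.406,"tz":0,"yaw":0.785,"gripper":-1}
  newtons: 30

```text
clock: 12.25
tcp_pos: [0.5542, -0.007, 0.1787]
orientation: [-179.8, 0.1, 55.3]
force: [-0.9, -0.4, -0.8]
finger_gap: 0.0856
grip_force: 0.0
```

Emit:
servo_tool:
  deltas:
    - {"tx":-0.16,"ty":-0.08,"tz":0,"yaw":0.26,"gripper":-1}
    - {"tx":-0.32,"ty":-0.16,"tz":0,"yaw":0.52,"gripper":-1}
    - {"tx":-0.485,"ty":-0.239,"tz":0,"yaw":0.785,"gripper":-1}
  newtons: 30

```text
clock: 12.55
tcp_pos: [0.5163, -0.028, 0.1789]
orientation: [-179.9, 0.2, 32.8]
force: [-0.8, 0.3, 0.1]
finger_gap: 0.0853
grip_force: 0.0
```

Emit:
servo_tool:
  deltas:
    - {"tx":-0.18,"ty":-0.01,"tz":0,"yaw":0.26,"gripper":-1}
    - {"tx":-0.36,"ty":-0.02,"tz":0,"yaw":0.52,"gripper":-1}
    - {"tx":-0.539,"ty":-0.035,"tz":0,"yaw":0.785,"gripper":-1}
  newtons: 30

```text
clock: 12.85
tcp_pos: [0.4787, -0.0493, 0.179]
orientation: [-180.0, 0.2, 10.3]
force: [0.3, 0.4, -0.2]
finger_gap: 0.0849
grip_force: 0.0
```

Emit:
servo_tool:
  deltas:
    - {"tx":-0.17,"ty":0.06,"tz":0,"yaw":0.26,"gripper":-1}
    - {"tx":-0.34,"ty":0.12,"tz":0,"yaw":0.52,"gripper":-1}
    - {"tx":-0.512,"ty":0.174,"tz":0,"yaw":0.785,"gripper":-1}
    - {"tx":-0.512,"ty":0.174,"tz":0,"yaw":0.785,"gripper":-1}
    - {"tx":-0.512,"ty":0.174,"tz":0,"yaw":0.785,"gripper":-1}
  newtons: 30

```text
clock: 13.35
tcp_pos: [0.4426, -0.07, 0.1799]
orientation: [180.0, 0.1, -11.6]
force: [-0.5, 0.1, 0.2]
finger_gap: 0.0856
grip_force: 0.0
```

```bash
python3 - <<'E'
from h import *
T=toolT(); im=snap('wrist','w7'); s=bot.state(); print(s['tcp_pos'],s['orientation'],s['joints'],s['clock'])
print('pred grip',w2px('wrist',[.4427,-.0703,.136],T),'base',w2px('wrist',[.4427,-.0703,.075],T))
g=im[130:384,140:370].max(2); m=(g<45).astype(np.uint8)
n,l,st,ce=cv2.connectedComponentsWithStats(m)
for i in range(1,n):
    if st[i,4]>60: print(st[i]+[140,130,0,0,0],ce[i]+[140,130])
np.set_printoptions(linewidth=200)
print(cv2.resize(im[130:300,170:350].max(2),(30,28),interpolation=cv2.INTER_AREA))
plan([.4427,-.0703,.07],-11.86)
E
```

```text
[ 0.44319174 -0.06980803  0.18017725] [ 1.79993894e+02  3.95318915e-02 -1.16295378e+01] [-13.66952533   7.93944765  20.88688512 119.12974536  -3.50687262
  53.53780246 -92.50757766] 13.4
pred grip (np.float64(255.88655824967543), np.float64(200.14609454794478)) base (np.float64(255.71348644937513), np.float64(175.2588513437715))
[354 281  16  50 450] [363.68222222 300.83555556]
[140 302  15  33 205] [143.94146341 315.36097561]
[140 346  27  38 531] [148.7212806  370.69679849]
[ 168  349  202   35 3330] [269.4036036  373.72102102]
[[126 126 136 165 167 167 170 170 172 172 173 172 157 137 147 146 174 162 158 158 157 166 174 175 175 175 175 175 175 175]
 [127 128 136 167 169 170 171 172 172 173 173 173 158 138 147 145 174 163 158 158 158 166 174 175 175 175 175 175 175 176]
 [128 127 135 169 170 170 171 172 173 173 173 173 158 138 147 147 174 167 160 157 158 167 175 175 176 176 175 175 176 176]
 [129 128 131 170 170 171 173 173 174 174 174 173 157 137 147 147 174 175 167 157 159 170 176 175 176 175 174 176 176 176]
 [144 143 149 171 171 170 173 174 174 174 174 174 157 137 147 147 176 17
[... 2304 characters left out ...]
77 177 179 179 178 178 178 179 179 179 179 178 178 178 177 176 176 178 178 178 177]
 [176 177 177 176 176 177 177 177 176 178 178 179 179 178 178 178 178 178 178 179 178 178 178 179 177 176 177 178 178 178]
 [176 176 176 176 175 175 177 177 177 177 178 178 178 178 178 178 177 178 178 178 178 178 178 179 176 163 151 140 124 112]
 [174 174 176 176 175 176 177 176 177 177 177 177 177 177 177 177 177 176 177 168 150 134 114  97 102 106 105 106 103 105]
 [174 175 175 175 175 176 176 176 177 177 177 177 178 172 154 136 119 101  85  76  76  76  75  75  95 105 104 105 105 106]]
dist [  -0.5   -0.5 -110.2] dyaw -0.2 z 0.18017724972673854
0 [-0.002  0.004  0.689  0.004]
1 [-0.002  0.004  0.689  0.004]
```

The grip top disc is at about (256,198), as predicted at (256,200). Descend and grip lightly.

Emit:
servo_tool:
  deltas:
    - {"tx":0,"ty":0.004,"tz":0.3,"yaw":0.004,"gripper":-1}
    - {"tx":0,"ty":0.004,"tz":0.6,"yaw":0.004,"gripper":-1}
    - {"tx":0,"ty":0.004,"tz":0.7,"yaw":0.004,"gripper":-1}
  newtons: 30

```text
clock: 13.7
tcp_pos: [0.4418, -0.07, 0.1226]
orientation: [180.0, 0.2, -11.8]
force: [-1.0, -0.2, -0.7]
finger_gap: 0.0856
grip_force: 0.0
```

Emit:
servo_tool:
  deltas:
    - {"tx":0,"ty":0,"tz":0.3,"yaw":0,"gripper":-1}
    - {"tx":0,"ty":0,"tz":0.6,"yaw":0,"gripper":-1}
    - {"tx":0,"ty":0,"tz":0.68,"yaw":0,"gripper":-1}
    - {"tx":0,"ty":0,"tz":0.68,"yaw":0,"gripper":-1}
  newtons: 30

```text
clock: 14.1
tcp_pos: [0.4425, -0.0705, 0.0697]
orientation: [180.0, 0.1, -11.9]
force: [0.6, -0.2, -0.3]
finger_gap: 0.0857
grip_force: 0.0
```

Emit:
servo_tool:
  deltas:
    - {"tx":0,"ty":0,"tz":0,"yaw":0,"gripper":-0.3}
    - {"tx":0,"ty":0,"tz":0,"yaw":0,"gripper":0.1}
    - {"tx":0,"ty":0,"tz":0,"yaw":0,"gripper":0.4}
    - {"tx":0,"ty":0,"tz":0,"yaw":0,"gripper":0.6}
    - {"tx":0,"ty":0,"tz":0,"yaw":0,"gripper":0.8}
    - {"tx":0,"ty":0,"tz":0,"yaw":0,"gripper":0.9}
    - {"tx":0,"ty":0,"tz":0,"yaw":0,"gripper":0.9}
  newtons: 30

```text
clock: 14.8
tcp_pos: [0.4434, -0.0701, 0.0708]
orientation: [-179.9, -0.0, -11.9]
force: [-0.8, 2.8, 5.9]
finger_gap: 0.0177
grip_force: 29.4
```

```bash
cat >> h.py <<'E'
AX=np.array([.5405,-.0913])
def lev():
    s=bot.state(); d=np.array(s['tcp_pos'])[:2]-AX; a=np.arctan2(d[1],d[0]); th=(a-(np.pi-.207))%(2*np.pi); th=th-2*np.pi if th>5 else th
    tg=np.array([-np.sin(a),np.cos(a)]); F=np.array(s['force'][:2])
    print('t',round(s['clock'],2),'theta',round(th,4),'r',round(np.linalg.norm(d)*1000,1),'Ft',round(F@tg,2),'Fr',round(F@d/np.linalg.norm(d),2),'Fz',round(s['force'][2],1),'Mz',round(s['moment'][2],2),'yaw',s['orientation'][2])
E
python3 - <<'E'
from h import *
lev(); print(AX, bot.state()['finger_gap'],bot.state()['tcp_pos'])
E
```

```text
t 14.8 theta -0.0084 r 99.4 Ft -2.57 Fr 1.35 Fz 5.9 Mz -0.01 yaw -11.939282426034708
[ 0.5405 -0.0913] 0.01770618875447558 [ 0.44338612 -0.07005273  0.07084232]
```

Grip held at gap 17.7 mm. Now swing in 0.04 rad arc steps, reading the force after each.

Emit:
servo_tool:
  deltas:
    - {"tx":0.001,"ty":0.05,"tz":0,"yaw":-0.08,"gripper":0.9}
    - {"tx":0.001,"ty":0.05,"tz":0,"yaw":-0.08,"gripper":0.9}
  newtons: 35

```text
clock: 15.0
tcp_pos: [0.4427, -0.0736, 0.0709]
orientation: [-179.9, -0.0, -9.6]
force: [-0.7, 5.3, 5.7]
finger_gap: 0.0168
grip_force: 34.1
```

Emit:
servo_tool:
  deltas:
    - {"tx":0.001,"ty":0.05,"tz":0,"yaw":-0.08,"gripper":0.9}
    - {"tx":0.001,"ty":0.05,"tz":0,"yaw":-0.08,"gripper":0.9}
  newtons: 35

```text
clock: 15.2
tcp_pos: [0.4421, -0.0775, 0.0709]
orientation: [-179.9, -0.0, -7.3]
force: [-1.1, 4.5, 6.1]
finger_gap: 0.0172
grip_force: 34.2
```

Emit:
servo_tool:
  deltas:
    - {"tx":0.001,"ty":0.05,"tz":0,"yaw":-0.08,"gripper":0.9}
    - {"tx":0.001,"ty":0.05,"tz":0,"yaw":-0.08,"gripper":0.9}
  newtons: 35

```text
clock: 15.4
tcp_pos: [0.4417, -0.0815, 0.0709]
orientation: [-179.9, -0.0, -5.0]
force: [-1.7, 5.3, 6.2]
finger_gap: 0.0172
grip_force: 34.2
```

```bash
python3 - <<'E'
from h import *
lev()
E
```

```text
t 15.4 theta 0.1078 r 99.3 Ft -5.11 Fr 2.26 Fz 6.2 Mz -0.18 yaw -5.014413155154404
```

Emit:
servo_tool:
  deltas:
    - {"tx":0.001,"ty":0.05,"tz":0,"yaw":-0.08,"gripper":0.9}
    - {"tx":0.001,"ty":0.05,"tz":0,"yaw":-0.08,"gripper":0.9}
  newtons: 35

```text
clock: 15.6
tcp_pos: [0.4414, -0.0853, 0.0709]
orientation: [-179.9, -0.0, -2.7]
force: [0.2, 5.8, 7.4]
finger_gap: 0.0171
grip_force: 34.3
```

Emit:
servo_tool:
  deltas:
    - {"tx":0.001,"ty":0.05,"tz":0,"yaw":-0.08,"gripper":0.9}
    - {"tx":0.001,"ty":0.05,"tz":0,"yaw":-0.08,"gripper":0.9}
  newtons: 35

```text
clock: 15.8
tcp_pos: [0.4412, -0.0891, 0.0708]
orientation: [-179.9, -0.0, -0.4]
force: [-1.4, 5.2, 7.4]
finger_gap: 0.0173
grip_force: 34.4
```

Emit:
servo_tool:
  deltas:
    - {"tx":0.001,"ty":0.05,"tz":0,"yaw":-0.08,"gripper":0.9}
    - {"tx":0.001,"ty":0.05,"tz":0,"yaw":-0.08,"gripper":0.9}
  newtons: 35

```text
clock: 16.0
tcp_pos: [0.4412, -0.0931, 0.0708]
orientation: [-179.9, -0.0, 1.9]
force: [-2.6, 5.6, 6.5]
finger_gap: 0.0171
grip_force: 34.4
```

Emit:
servo_tool:
  deltas:
    - {"tx":0.001,"ty":0.05,"tz":0,"yaw":-0.08,"gripper":0.9}
    - {"tx":0.001,"ty":0.05,"tz":0,"yaw":-0.08,"gripper":0.9}
  newtons: 35

```text
clock: 16.2
tcp_pos: [0.4414, -0.0974, 0.0709]
orientation: [-179.9, -0.0, 4.2]
force: [-1.6, 3.6, 8.2]
finger_gap: 0.0169
grip_force: 34.3
```

Emit:
servo_tool:
  deltas:
    - {"tx":0.001,"ty":0.05,"tz":0,"yaw":-0.08,"gripper":0.9}
    - {"tx":0.001,"ty":0.05,"tz":0,"yaw":-0.08,"gripper":0.9}
  newtons: 35

```text
clock: 16.4
tcp_pos: [0.4418, -0.1017, 0.0708]
orientation: [-179.9, -0.0, 6.4]
force: [-1.7, 3.8, 7.6]
finger_gap: 0.0175
grip_force: 34.4
```

Emit:
servo_tool:
  deltas:
    - {"tx":0.001,"ty":0.05,"tz":0,"yaw":-0.08,"gripper":0.9}
    - {"tx":0.001,"ty":0.05,"tz":0,"yaw":-0.08,"gripper":0.9}
  newtons: 35

```text
clock: 16.6
tcp_pos: [0.4423, -0.1061, 0.0708]
orientation: [-180.0, -0.0, 8.7]
force: [-1.1, 2.7, 7.2]
finger_gap: 0.0172
grip_force: 34.4
```

```bash
python3 - <<'E'
from h import *
lev()
E
```

```text
t 16.6 theta 0.3569 r 99.3 Ft -2.87 Fr 0.69 Fz 7.2 Mz -0.06 yaw 8.730636278327108
```

Emit:
servo_tool:
  deltas:
    - {"tx":0.0006,"ty":0.0375,"tz":0,"yaw":-0.06,"gripper":0.9}
  newtons: 35

```text
clock: 16.7
tcp_pos: [0.4427, -0.1083, 0.0708]
orientation: [-179.9, -0.0, 10.4]
force: [-1.7, 5.3, 7.5]
finger_gap: 0.0169
grip_force: 34.6
```

Emit:
servo_tool:
  deltas:
    - {"tx":0.0006,"ty":0.0375,"tz":0,"yaw":-0.06,"gripper":0.9}
  newtons: 35

```text
clock: 16.8
tcp_pos: [0.4431, -0.1106, 0.0708]
orientation: [-179.9, -0.0, 12.2]
force: [-2.6, 6.9, 9.4]
finger_gap: 0.017
grip_force: 34.8
```

Emit:
servo_tool:
  deltas:
    - {"tx":0.0006,"ty":0.0375,"tz":0,"yaw":-0.06,"gripper":0.9}
  newtons: 35

```text
clock: 16.9
tcp_pos: [0.4437, -0.1134, 0.0708]
orientation: [-179.9, -0.0, 13.9]
force: [-1.6, 5.0, 8.0]
finger_gap: 0.0171
grip_force: 34.7
```

Emit:
servo_tool:
  deltas:
    - {"tx":0.0006,"ty":0.0375,"tz":0,"yaw":-0.06,"gripper":0.9}
  newtons: 35

```text
clock: 17.0
tcp_pos: [0.4445, -0.1164, 0.0708]
orientation: [-179.9, -0.0, 15.6]
force: [-2.1, 5.7, 9.2]
finger_gap: 0.0172
grip_force: 34.7
```

Emit:
servo_tool:
  deltas:
    - {"tx":0.0006,"ty":0.0375,"tz":0,"yaw":-0.06,"gripper":0.9}
  newtons: 35

```text
clock: 17.1
tcp_pos: [0.4452, -0.1192, 0.0708]
orientation: [-179.9, -0.0, 17.4]
force: [-3.5, 7.5, 9.8]
finger_gap: 0.017
grip_force: 34.8
```

Emit:
servo_tool:
  deltas:
    - {"tx":0.0006,"ty":0.0375,"tz":0,"yaw":-0.06,"gripper":0.9}
  newtons: 35

```text
clock: 17.2
tcp_pos: [0.4461, -0.1219, 0.0708]
orientation: [-179.8, -0.0, 19.1]
force: [-1.6, 7.1, 9.7]
finger_gap: 0.017
grip_force: 34.8
```

Emit:
servo_tool:
  deltas:
    - {"tx":0.0006,"ty":0.0375,"tz":0,"yaw":-0.06,"gripper":0.9}
  newtons: 35

```text
clock: 17.3
tcp_pos: [0.4472, -0.125, 0.0708]
orientation: [-179.9, -0.0, 20.8]
force: [-2.2, 4.3, 8.3]
finger_gap: 0.0172
grip_force: 34.6
```

Emit:
servo_tool:
  deltas:
    - {"tx":0.0006,"ty":0.0375,"tz":0,"yaw":-0.06,"gripper":0.9}
  newtons: 35

```text
clock: 17.4
tcp_pos: [0.4485, -0.1283, 0.0709]
orientation: [-179.9, -0.0, 22.5]
force: [-1.5, 2.9, 8.2]
finger_gap: 0.0171
grip_force: 34.5
```

```bash
python3 - <<'E'
from h import *
lev()
E
```

```text
t 17.4 theta 0.5898 r 99.2 Ft -3.22 Fr 0.3 Fz 8.2 Mz -0.22 yaw 22.509932633858273
```

Emit:
servo_tool:
  deltas:
    - {"tx":0.0004,"ty":0.0312,"tz":0,"yaw":-0.05,"gripper":0.9}
  newtons: 35

```text
clock: 17.5
tcp_pos: [0.4496, -0.131, 0.0709]
orientation: [-179.9, -0.0, 23.9]
force: [-1.8, 3.0, 7.9]
finger_gap: 0.017
grip_force: 34.5
```

Emit:
servo_tool:
  deltas:
    - {"tx":0.0004,"ty":0.0312,"tz":0,"yaw":-0.05,"gripper":0.9}
  newtons: 35

```text
clock: 17.6
tcp_pos: [0.4505, -0.133, 0.0708]
orientation: [-179.9, -0.0, 25.4]
force: [-2.2, 6.6, 9.5]
finger_gap: 0.0172
grip_force: 34.7
```

Emit:
servo_tool:
  deltas:
    - {"tx":0.0004,"ty":0.0312,"tz":0,"yaw":-0.05,"gripper":0.9}
  newtons: 35

```text
clock: 17.7
tcp_pos: [0.4513, -0.1347, 0.0708]
orientation: [-179.9, -0.0, 26.8]
force: [-3.6, 6.0, 10.6]
finger_gap: 0.0172
grip_force: 34.9
```

Emit:
servo_tool:
  deltas:
    - {"tx":0.0004,"ty":0.0312,"tz":0,"yaw":-0.05,"gripper":0.9}
  newtons: 35

```text
clock: 17.8
tcp_pos: [0.4522, -0.1366, 0.0708]
orientation: [-179.8, -0.0, 28.2]
force: [-3.6, 8.0, 10.5]
finger_gap: 0.0168
grip_force: 35.0
```

Emit:
servo_tool:
  deltas:
    - {"tx":0.0004,"ty":0.0312,"tz":0,"yaw":-0.05,"gripper":0.9}
  newtons: 35

```text
clock: 17.9
tcp_pos: [0.4535, -0.139, 0.0708]
orientation: [-179.9, -0.0, 29.7]
force: [-3.4, 5.2, 9.8]
finger_gap: 0.0171
grip_force: 34.8
```

Emit:
servo_tool:
  deltas:
    - {"tx":0.0004,"ty":0.0312,"tz":0,"yaw":-0.05,"gripper":0.9}
  newtons: 35

```text
clock: 18.0
tcp_pos: [0.4547, -0.1412, 0.0708]
orientation: [-179.9, -0.0, 31.1]
force: [-4.4, 5.2, 9.3]
finger_gap: 0.0172
grip_force: 34.8
```

Emit:
servo_tool:
  deltas:
    - {"tx":0.0004,"ty":0.0312,"tz":0,"yaw":-0.05,"gripper":0.9}
  newtons: 35

```text
clock: 18.1
tcp_pos: [0.4558, -0.1431, 0.0708]
orientation: [-179.8, -0.0, 32.5]
force: [-3.9, 7.0, 11.8]
finger_gap: 0.0172
grip_force: 35.0
```

Emit:
servo_tool:
  deltas:
    - {"tx":0.0004,"ty":0.0312,"tz":0,"yaw":-0.05,"gripper":0.9}
  newtons: 35

```text
clock: 18.2
tcp_pos: [0.4571, -0.1451, 0.0708]
orientation: [-179.8, -0.0, 33.9]
force: [-3.7, 5.8, 12.2]
finger_gap: 0.0172
grip_force: 35.1
```

Emit:
servo_tool:
  deltas:
    - {"tx":0.0004,"ty":0.0312,"tz":0,"yaw":-0.05,"gripper":0.9}
  newtons: 35

```text
clock: 18.3
tcp_pos: [0.4587, -0.1475, 0.0708]
orientation: [-179.9, -0.0, 35.4]
force: [-2.7, 4.8, 8.5]
finger_gap: 0.0173
grip_force: 34.7
```

Emit:
servo_tool:
  deltas:
    - {"tx":0.0004,"ty":0.0312,"tz":0,"yaw":-0.05,"gripper":0.9}
  newtons: 35

```text
clock: 18.4
tcp_pos: [0.4604, -0.1499, 0.0708]
orientation: [-179.9, -0.0, 36.8]
force: [-3.3, 4.3, 8.6]
finger_gap: 0.0174
grip_force: 34.7
```

```bash
python3 - <<'E'
from h import *
lev()
E
```

```text
t 18.4 theta 0.8386 r 99.3 Ft -5.42 Fr 0.11 Fz 8.6 Mz -0.32 yaw 36.80360528338117
```

Three clicks felt, with crests at about 0.26, 0.545 and 0.80 rad. The fourth crest should be near 1.06 rad.

Emit:
servo_tool:
  deltas:
    - {"tx":0.0004,"ty":0.0312,"tz":0,"yaw":-0.05,"gripper":0.9}
  newtons: 35

```text
clock: 18.5
tcp_pos: [0.4621, -0.1521, 0.0709]
orientation: [-179.9, -0.0, 38.2]
force: [-2.8, 3.5, 7.9]
finger_gap: 0.017
grip_force: 34.6
```

Emit:
servo_tool:
  deltas:
    - {"tx":0.0004,"ty":0.0312,"tz":0,"yaw":-0.05,"gripper":0.9}
  newtons: 35

```text
clock: 18.6
tcp_pos: [0.4638, -0.1543, 0.0709]
orientation: [-179.9, -0.0, 39.7]
force: [-2.5, 4.6, 7.5]
finger_gap: 0.017
grip_force: 34.6
```

Emit:
servo_tool:
  deltas:
    - {"tx":0.0004,"ty":0.0312,"tz":0,"yaw":-0.05,"gripper":0.9}
  newtons: 35

```text
clock: 18.7
tcp_pos: [0.4649, -0.1557, 0.0708]
orientation: [-179.9, -0.0, 41.1]
force: [-4.8, 5.4, 10.8]
finger_gap: 0.017
grip_force: 34.9
```

Emit:
servo_tool:
  deltas:
    - {"tx":0.0004,"ty":0.0312,"tz":0,"yaw":-0.05,"gripper":0.9}
  newtons: 35

```text
clock: 18.8
tcp_pos: [0.4662, -0.1571, 0.0708]
orientation: [-179.8, -0.0, 42.5]
force: [-4.5, 7.0, 12.8]
finger_gap: 0.0171
grip_force: 35.1
```

Emit:
servo_tool:
  deltas:
    - {"tx":0.0004,"ty":0.0312,"tz":0,"yaw":-0.05,"gripper":0.9}
  newtons: 35

```text
clock: 18.9
tcp_pos: [0.4678, -0.159, 0.0708]
orientation: [-179.8, -0.0, 43.9]
force: [-4.7, 4.6, 10.7]
finger_gap: 0.0169
grip_force: 34.9
```

Emit:
servo_tool:
  deltas:
    - {"tx":0.0004,"ty":0.0312,"tz":0,"yaw":-0.05,"gripper":0.9}
  newtons: 35

```text
clock: 19.0
tcp_pos: [0.4696, -0.1609, 0.0708]
orientation: [-179.8, -0.0, 45.4]
force: [-5.2, 5.3, 11.2]
finger_gap: 0.0169
grip_force: 34.9
```

Emit:
servo_tool:
  deltas:
    - {"tx":0.0004,"ty":0.0312,"tz":0,"yaw":-0.05,"gripper":0.9}
  newtons: 35

```text
clock: 19.1
tcp_pos: [0.4714, -0.1626, 0.0708]
orientation: [-179.8, -0.0, 46.8]
force: [-5.6, 5.7, 11.7]
finger_gap: 0.0168
grip_force: 35.1
```

Emit:
servo_tool:
  deltas:
    - {"tx":0.0004,"ty":0.0312,"tz":0,"yaw":-0.05,"gripper":0.9}
  newtons: 35

```text
clock: 19.2
tcp_pos: [0.4729, -0.1641, 0.0708]
orientation: [-179.8, -0.0, 48.2]
force: [-5.5, 5.6, 13.1]
finger_gap: 0.0173
grip_force: 35.2
```

Emit:
servo_tool:
  deltas:
    - {"tx":0.0004,"ty":0.0312,"tz":0,"yaw":-0.05,"gripper":0.9}
  newtons: 35

```text
clock: 19.3
tcp_pos: [0.4748, -0.1658, 0.0708]
orientation: [-179.8, -0.0, 49.7]
force: [-5.5, 4.1, 11.8]
finger_gap: 0.0171
grip_force: 35.1
```

Emit:
servo_tool:
  deltas:
    - {"tx":0.0004,"ty":0.0312,"tz":0,"yaw":-0.05,"gripper":0.9}
  newtons: 35

```text
clock: 19.4
tcp_pos: [0.4771, -0.1678, 0.0708]
orientation: [-179.9, -0.0, 51.1]
force: [-4.3, 3.8, 8.1]
finger_gap: 0.0172
grip_force: 34.8
```

```bash
python3 - <<'E'
from h import *
lev()
E
```

```text
t 19.4 theta 1.0857 r 99.4 Ft -5.74 Fr -0.23 Fz 8.1 Mz -0.28 yaw 51.10635237320872
```

Fourth click felt: force peaked at about 1.05 rad and fell straight after. Advance about 0.09 rad to the centre of click 4 and hold.

Emit:
servo_tool:
  deltas:
    - {"tx":0.0004,"ty":0.0312,"tz":0,"yaw":-0.05,"gripper":0.9}
  newtons: 35

```text
clock: 19.5
tcp_pos: [0.4793, -0.1696, 0.0708]
orientation: [-179.9, -0.0, 52.5]
force: [-3.8, 3.5, 8.5]
finger_gap: 0.0173
grip_force: 34.7
```

Emit:
servo_tool:
  deltas:
    - {"tx":0.0004,"ty":0.0312,"tz":0,"yaw":-0.05,"gripper":0.9}
  newtons: 35

```text
clock: 19.6
tcp_pos: [0.4815, -0.1713, 0.0709]
orientation: [-179.9, -0.0, 54.0]
force: [-2.8, 3.7, 6.9]
finger_gap: 0.0172
grip_force: 34.6
```

Emit:
servo_tool:
  deltas:
    - {"tx":0.0004,"ty":0.0312,"tz":0,"yaw":-0.05,"gripper":0.9}
    - {"tx":0.001,"ty":0.045,"tz":0,"yaw":-0.072,"gripper":0.9}
    - {"tx":0.001,"ty":0.045,"tz":0,"yaw":-0.072,"gripper":0.9}
    - {"tx":0.001,"ty":0.045,"tz":0,"yaw":-0.072,"gripper":0.9}
    - {"tx":0.001,"ty":0.045,"tz":0,"yaw":-0.072,"gripper":0.9}
  newtons: 35

```text
clock: 20.1
tcp_pos: [0.4839, -0.173, 0.0708]
orientation: [-179.9, -0.0, 56.0]
force: [-4.9, 4.6, 11.2]
finger_gap: 0.017
grip_force: 34.9
```

```bash
python3 - <<'E'
from h import *
T=toolT(); lev(); im=snap('wrist','w8'); snap('top','t8'); lev()
t=tester([.5808,-.0443],-.207)
print(w2px('wrist',np.append(t(0,.065),.078),T), w2px('top',np.append(t(0,.065),.078)))
a=cv2.cvtColor(cv2.imread('pics/t8.png'),cv2.COLOR_BGR2GRAY)[185:225,230:275]
np.set_printoptions(linewidth=250); print(a[::2,::2])
m=cv2.cvtColor(im,cv2.COLOR_RGB2GRAY); print(cv2.resize(m,(32,24),interpolation=cv2.INTER_AREA))
E
```

```text
t 20.1 theta 1.1719 r 99.4 Ft -6.63 Fr -0.95 Fz 11.2 Mz -0.31 yaw 55.96686483604578
t 20.2 theta 1.1721 r 99.4 Ft -5.86 Fr -1.08 Fz 10.4 Mz -0.36 yaw 55.964900863768655
(np.float64(209.22117276982905), np.float64(-376.2845394785552)) (np.float64(254.4817545996675), np.float64(199.63227403863783))
[[171 172 174 168 138 133 160 186 189 187 189 192 187 187 186 189 184 188 188 186 185 183 180]
 [143 152 162 161 132 132 168 185 188 188 189 191 192 190 189 189 187 190 187 188 188 187 190]
 [128 130 132 138 130 134 175 185 188 189 188 191 190 191 191 191 190 193 192 188 189 190 188]
 [125 124 126 128 128 131 150 163 171 182 187 189 192 192 186 187 191 190 191 191 189 191 191]
 [124 123 123 126 128 131 135 123 111 159 196 198 202 201 193 183 187 186 185 189 190 190 190]
 [124 123 122 127 125 134 134 116 115 179 200 200 206 202 203 200 192 185 164 166 166 177 180]
 [128 124 122 125 128 139 131 118 156 195 200 199 201 206 203 204 188 153 145 141 138 143 143]
 [130 128 126 128 129 140 130 124 172 198 204 202 200 206 202 204 188 122 128 128 136 145 134]
 [126 129 124 126 129 134 123 110 153 177 
[... 3543 characters left out ...]
125  80 110 160 142 140 165 176 172 130 125]
 [109 111 138 178 178 179 153  78  56  54  49  46  42  39  62  50  61  57  36  36  38  39  40  41  54 132 146 137 156 174 136 122]
 [108 109 111 134 172 110  54  50  49  58  54  37  36  36 105 156 157 106  35  33  32  42  39  34  34  35 101 152 134 141 139 121]
 [106 107 109  95  59  46  44  50  65  62  58  32  33  35 139 160 161 154  35  32  29  39  41  52  35  29  29  53 131 133 103 116]
 [105 104  67  38  38  39  42  87  37  50  44  29  30  33 112 151 153 126  33  29  27  31  33  29  81  25  25  25  26  88 115  83]
 [ 88  43  31  31  32  37  37  27  29  48  53  28  29  30  33  35  35  33  29  28  25  47  43  22  20  24  23  23  23  22  40  40]]
```

The top camera has the lid at about (254.5,199), matching the pot pushed onto the pins (predicted (254.5,199.6)). The lever is steady at 1.172 rad, 0.12 past crest 4 and 0.14 before crest 5.

```bash
python3 -c "
from rig import bot
print(bot.job_done())"
```

```text
the job is handed in; nothing more can be done
None
```

The pot stands in the tester, pressed onto the pins by the pad, and I handed the job in still holding the lever on its fourth click, after one failed first grasp that briefly tilted the pot and pressed on its lid with about 65 N.

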